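# Load the lubrication caddy for the oiling round

## Task

Load the lubrication caddy for the oiling round: stand each of the four oil dispensers with a red, blue, green or yellow lid upright on the floor of the caddy pocket that has its lid's colour. Keep them upright and set them down rather than dropping them, so that nothing leaks. Leave the black-lidded dispenser (used oil) and the red-capped glue bottle standing where they are.

Things in the scene. Friction and masses are not known exactly. Their poses are not given: they have to be found in the camera images.
- red_oiler: Oil dispenser, red lid, loose, upright: closed round container, 140 mm tall, 0.2 to 0.42 kg. Grey body 56 mm across with a red band up to height 78, then tapering; red ribbed lid 48 mm across from height 90 to 116 mm, the place to grip from above, any yaw; on it a slim spout (20 mm across) up to 140 mm. Origin: centre of the underside, z up.
- blue_oiler: Oil dispenser, blue lid, loose, upright: closed round container, 140 mm tall, 0.2 to 0.42 kg. Grey body 56 mm across with a blue band up to height 78, then tapering; blue ribbed lid 48 mm across from height 90 to 116 mm, the place to grip from above, any yaw; on it a slim spout (20 mm across) up to 140 mm. Origin: centre of the underside, z up.
- green_oiler: Oil dispenser, green lid, loose, upright: closed round container, 140 mm tall, 0.2 to 0.42 kg. Grey body 56 mm across with a green band up to height 78, then tapering; green ribbed lid 48 mm across from height 90 to 116 mm, the place to grip from above, any yaw; on it a slim spout (20 mm across) up to 140 mm. Origin: centre of the underside, z up.
- yellow_oiler: Oil dispenser, yellow lid, loose, upright: closed round container, 140 mm tall, 0.2 to 0.42 kg. Grey body 56 mm across with a yellow band up to height 78, then tapering; yellow ribbed lid 48 mm across from height 90 to 116 mm, the place to grip from above, any yaw; on it a slim spout (20 mm across) up to 140 mm. Origin: centre of the underside, z up.
- black_oiler: A dispenser of the same make and size but with black lid and black band (used oil), loose, upright. Origin: centre of the underside, z up.
- glue_bottle: A round white glue bottle, blue label, 54 mm across, white shoulders, slim red nozzle cap 30 mm across tapering to a point, 152 mm tall, loose, upright. Origin: centre of the underside, z up.
- red_pocket: Caddy pocket with red rim and floor: fixed square cup, inside 76 x 76 mm, rim 92 mm square, rim top 50 mm and floor 6 mm above its origin (centre of underside, 4 mm above the table; x, y along its sides). The four pockets stand two by two at 94 mm pitch, sides parallel, in any order, in a grey tray 198 mm square, 34 mm high; wire handles 18 mm past two sides.
- blue_pocket: Caddy pocket with blue rim and floor: fixed square cup, inside 76 x 76 mm, rim 92 mm square, rim top 50 mm and floor 6 mm above its origin (centre of underside, 4 mm above the table; x, y along its sides). The four pockets stand two by two at 94 mm pitch, sides parallel, in any order, in a grey tray 198 mm square, 34 mm high; wire handles 18 mm past two sides.
- green_pocket: Caddy pocket with green rim and floor: fixed square cup, inside 76 x 76 mm, rim 92 mm square, rim top 50 mm and floor 6 mm above its origin (centre of underside, 4 mm above the table; x, y along its sides). The four pockets stand two by two at 94 mm pitch, sides parallel, in any order, in a grey tray 198 mm square, 34 mm high; wire handles 18 mm past two sides.
- yellow_pocket: Caddy pocket with yellow rim and floor: fixed square cup, inside 76 x 76 mm, rim 92 mm square, rim top 50 mm and floor 6 mm above its origin (centre of underside, 4 mm above the table; x, y along its sides). The four pockets stand two by two at 94 mm pitch, sides parallel, in any order, in a grey tray 198 mm square, 34 mm high; wire handles 18 mm past two sides.

How it is judged:
By the outcome, as a careful person would: the job done as asked, in the order asked, and still so for the second after the job is handed in, with the robot touching nothing.
It also fails if it takes over 102 s, if anything falls off the work surface, if the arm or the gripper's body presses on something with over 40 N, if the wrist force passes 120 N, or if a joint passes its speed limit or range.

## Robot

A 6-joint arm with a two-finger parallel gripper is mounted at the origin on the work surface. World frame = base frame: x ahead of the robot, y to its left, z up, the work surface at z = 0. Lengths are in m, angles in rad, forces in N, time in s.
With the tool pointing down it reaches from about 0.375 to 0.9 m from the base axis. Payload 3.1 kg.
Tool frame: the origin (TCP) lies midway between the tips of the shut fingers; the grasp point (between the pads) lies 19 mm behind it; z points along the fingers, y is the line along which they close (so a half turn about z gives the same grasp; the last joint's range is limited). The gripper opens to 85 mm and grips with 20 to 120 N. Pads are 22 mm wide; open, the fingers measure 114 mm over their backs; the gripper's body (76 mm by 85 mm) begins 54 mm behind the grasp point. The pads swing forward as they close: fully open they stand 13 mm farther back than shut.
Start: joints at [1.091, 0.527, 1.433, -0, 1.181, -0.178], TCP at [0.185, 0.597, 0.231] pointing down, gripper open.
Joint ranges: [-3.08, 3.08], [-0.75, 2.2], [0.22, 2.44], [-1.43, 4.57], [0, 2.65], [-2.85, 2.85]. Speed limits (rad/s): [2.79, 2.79, 3.14, 3.14, 3.14, 3.14].

## Interface

Orientations are given as a unit quaternion [x, y, z, w].
In Python, from workcell import sense, grab_frame, close_job gives the robot as it stands.
- The arm moves only by the tool run_rows, called after "Request:" as name(argument=value, ...), one argument or row to a line, values as JSON. Schema: {"type":"object","properties":{"steps":{"type":"array","items":{"type":"array","items":{"type":"array","items":{"type":"number"},"minItems":6,"maxItems":6},"minItems":1,"maxItems":20},"minItems":1,"maxItems":1},"jaw":{"type":"number"},"clamp_n":{"type":"number"},"only":{"type":"string"},"quiet":{"type":"boolean"},"lines":{"type":"string"}},"required":["steps"],"additionalProperties":false}. steps is a list that holds a single list of rows (three levels of brackets), with 1 to 20 rows, each of 6 numbers: dx, dy, dz in m, then a rotation vector rx, ry, rz in rad; each row is the pose to reach, as a shift and turn from the pose commanded when the call began, along the tool's axes at that moment; what a row does not reach only later rows make up. A row lasts 1/8 s, in which the tool goes at most 0.0625 m and 0.188 rad, less where a joint would pass 70% of its speed; a pose out of reach is approached as far as the arm can. jaw is the finger opening in m, set as the call begins (left out keeps the last). The fingers move at their own pace and stop on an object; clamp_n is the grip in N (left out, the last holds). Time passes only in rows, so rows that do not move let the fingers close. The tool returns the time, the measured TCP pose, the force, the opening and the grip force at its end. only (a regular expression) keeps the lines of the reply that match it, lines (a string "A,B") keeps lines A to B, and quiet returns only ok. Input that does not fit is refused with a message, and nothing moves.
- sense(): the state, without advancing time (a new reading comes with each control period).
- grab_frame(name): name is "scene" or "top" or "wrist"; returns a dict with "pixels" (480x640x3 uint8, red, green, blue), "range_z" (480x640 float32, m along the optical axis (not along the pixel's ray), 0 where there is no reading), "fx", "fy", "cx", "cy" (pixels), "R" (3x3) and "t" (3): a world point X has camera coordinates R X + t. Camera axes: x right, y down, z forward; pixel columns grow to the right and rows downward; lengths in m; the calibration is good to about 2 mm. The wrist camera is an equidistant fisheye: a pixel r from the principal point sees the ray r / f radians off the axis. A picture is of the moment at which its call begins.
- close_job(): hands the job in; it is judged then, once.
The state is a dict: "t": time; "joint_positions": joint angles; "qvel": joint speeds; "effort": joint torques, N m; "eef_pos": TCP position; "tool_rot": TCP orientation; "ft_force": force on the tool from outside, world axes, zero at the start; "ft_torque": the same for the moment, N m; "opening": finger opening in m; "grip_force": force on a finger pad.
Only numpy, scipy, OpenCV 4.12 (cv2) and the standard library are available. Lean on these libraries where they do the work, as an engineer would, in place of code of your own. Each camera call takes 0.05 s, during which the arm holds its last target. There are 200 camera calls.

## Working session

There is one attempt and no reset: what is moved stays moved. The work goes in short steps, Python scripts to look and compute and a tool call to move; the robot and the scene stay as the last step left them, time stands still between calls to the robot, and variables do not carry over. Pictures are saved under pics/ and viewed, at most 14 in all, crops included, and the job is handed in when it is done.

```bash
mkdir -p pics; ls; python3 - <<'E'
from workcell import sense, grab_frame
import cv2
s=sense(); print({k:s[k] for k in('t','eef_pos','tool_rot','opening')})
for n in('top','scene'):
    f=grab_frame(n); cv2.imwrite(f'pics/{n}0.png',f['pixels'][:,:,::-1]); print(n,f['fx'],f['cx'],f['cy'],f['R'],f['t'])
    import pickle; pickle.dump(f,open(f'{n}0.pkl','wb'))
E
```

```text
pics
{'t': 0.0, 'eef_pos': array([0.184832  , 0.59628591, 0.23032641]), 'tool_rot': array([ 1.49826267e-01,  9.88711747e-01, -1.02651947e-03, -3.42501676e-04]), 'opening': 0.08539962884507371}
top 585.6975907690775 313.3869482669921 235.5442711463888 [[ 0.01350973 -0.99990811 -0.0011229 ]
 [-0.99294659 -0.01328337 -0.11781604]
 [ 0.11779029  0.00270664 -0.9930348 ]] [-0.01067534  0.54702455  1.3918417 ]
scene 512.4720616642899 325.61549265682083 242.32444637115856 [[ 0.81554597  0.57867373 -0.00463577]
 [ 0.41437741 -0.58955155 -0.69333998]
 [-0.40395066  0.56352967 -0.72059571]] [-0.42352038 -0.18531701  1.28864392]
```

View pics/top0.png

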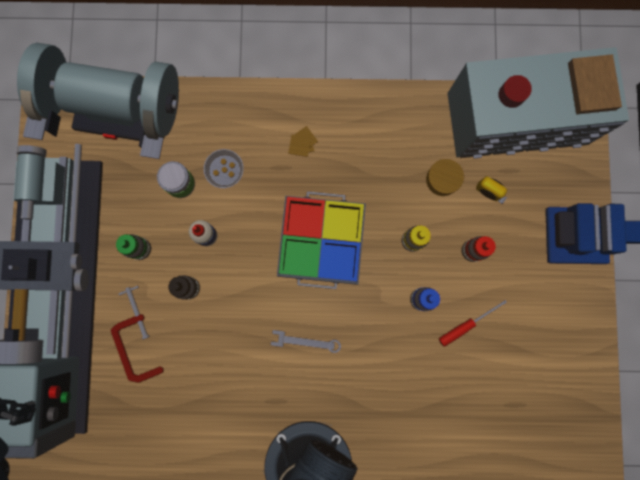

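View pics/scene0.png

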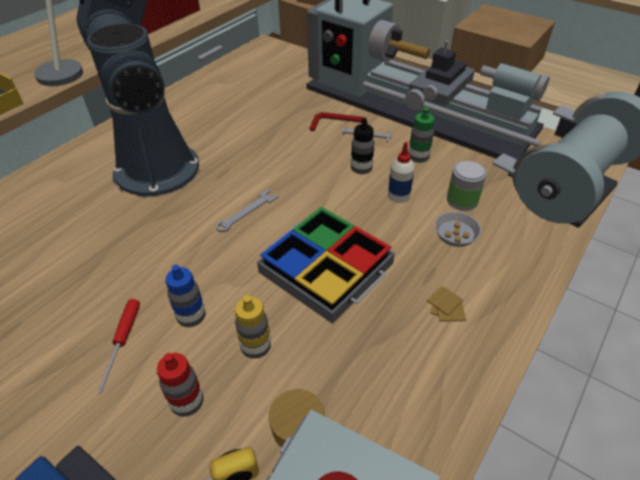

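```bash
cat > h.py <<'E'
import numpy as np, cv2
def cloud(f):
    v,u=np.mgrid[:480,:640]; z=f['range_z']
    c=np.stack([(u-f['cx'])/f['fx']*z,(v-f['cy'])/f['fy']*z,z],-1)
    return (c-f['t'])@f['R']   # R^T(c-t)
def masks(f):
    hsv=cv2.cvtColor(f['pixels'],cv2.COLOR_RGB2HSV); h,s,v=[hsv[...,i].astype(int) for i in range(3)]
    ok=(s>150)&(v>50)
    return {'red':ok&((h<6)|(h>172)),'blue':ok&(h>105)&(h<130),'green':ok&(h>50)&(h<80),'yellow':ok&(h>22)&(h<33)}
def report(f):
    P=cloud(f); M=masks(f)
    for c,m in M.items():
        for n,zlo,zhi,amin in(('lid',.105,.122,25),('rim',.045,.063,60)):
            k=(m&(P[...,2]>zlo)&(P[...,2]<zhi)&(f['range_z']>0)).astype(np.uint8)
            N,L,st,_=cv2.connectedComponentsWithStats(k,connectivity=8)
            for i in range(1,N):
                if st[i,4]>=amin:
                    q=P[L==i]; r=cv2.minAreaRect(q[:,:2].astype(np.float32)*1000)
                    print(c,n,'px',st[i],'z',np.median(q[:,2]).round(4),'rect ctr mm',np.round(r[0],1),'size',np.round(r[1],1),round(r[2],1),'mean',q[:,:2].mean(0).round(4))
E
python3 - <<'E'
import pickle; from h import *
f=pickle.load(open('top0.pkl','rb')); report(f); P=cloud(f)
print('scene');report(pickle.load(open('scene0.pkl','rb')))
# heights around the green oiler
for v in range(205,285,8): print(v,(P[v,56:240:8,2]*1000).astype(int))
print(P[245,60:140:8,:2].round(3).tolist())
E
```

```text
red lid px [193 225  11  11  43] z 0.1198 rect ctr mm [544.8 259.4] size [19.8 23.4] 34.5 mean [0.544  0.2582]
red lid px [474 237  21  20 264] z 0.1153 rect ctr mm [ 517.6 -395.3] size [43.8 45.4] 0.3 mean [ 0.5178 -0.3926]
red rim px [283 197  41  41 447] z 0.0537 rect ctr mm [589.8  20.9] size [90.5 91.9] 85.2 mean [0.5911 0.0222]
blue lid px [626 222  14  20  90] z 0.1067 rect ctr mm [ 557.7 -738.4] size [29.9 45.3] 88.5 mean [ 0.5573 -0.739 ]
blue lid px [420 289  19  20 240] z 0.1159 rect ctr mm [ 397.6 -266.5] size [42.7 41.3] 0.2 mean [ 0.3976 -0.2653]
blue rim px [319 240  41  41 434] z 0.054 rect ctr mm [487.4 -64.9] size [90.9 90.1] 85.0 mean [ 0.4868 -0.0644]
green lid px [117 236  18  18 155] z 0.1163 rect ctr mm [511.5 424.2] size [38.2 38.5] 26.1 mean [0.511  0.4233]
yellow lid px [410 225  20  21 272] z 0.1158 rect ctr mm [ 541.6 -246.9] size [46. 43.] 6.3 mean [ 0.5408 -0.2462]
yellow rim px [482 178  23  19 203] z 0.0586 rect ctr mm [ 669.2 -436.3] size [58.9 27.3] 59.6 mean [ 0.6683 -0.4351]
yellow rim px [322 201  42  40 457] z 0.054 rect ctr mm [581.9 -72.9] size
[... 2142 characters left out ...]
 -3  -2   0  -1   0   3  98
 100  90  17  -1   7]
245 [122 121 113  12  16   6   4  -5 139 124 111  64   3   2   0  -1  -3   2
   3  18  -2   0   1]
253 [124 123 120  16  17  10  -2  -5 -10 117  84  48   0   1   2  -1   3   2
  -1   0   1   1   1]
261 [121 116 137 113  18   6   0  -3  -4   0  -1  -1  -3  -3  -4   0   5   0
   5  -3   4   5  -7]
269 [119 121 122  95  23   0   5   1   0   3  -1   0   0   0   3   0   0  -1
  -1   4   7   3  -6]
277 [116 118 125 110  57  -1  -5  -3  -7  -1   5   0   4  -2   3 115  83  25
  -1  -5  -4   2  -1]
[[0.507, 0.573], [0.507, 0.555], [0.509, 0.541], [0.518, 0.558], [0.518, 0.539], [0.52, 0.526], [0.52, 0.506], [0.51, 0.448], [0.508, 0.422], [0.51, 0.41]]
```

Request:
run_rows(
  steps=[
    [[0,0,-0.03,0,0,0],[-0.365,-0.07,-0.03,0,0,1.27],[-0.365,-0.07,-0.03,0,0,1.27],[-0.365,-0.07,-0.03,0,0,1.27],[-0.365,-0.07,-0.03,0,0,1.27],[-0.365,-0.07,-0.03,0,0,1.27],[-0.365,-0.07,-0.03,0,0,1.27],[-0.365,-0.07,-0.03,0,0,1.27],[-0.365,-0.07,-0.03,0,0,1.27],[-0.365,-0.07,-0.03,0,0,1.27],[-0.365,-0.07,-0.03,0,0,1.27],[-0.365,-0.07,-0.03,0,0,1.27]],
  ],
  jaw=0.085,
  clamp_n=40,
)

```text
t: 1.6
eef_pos: [0.5124, 0.4225, 0.2615]
tool_rot: [0.706, 0.708, 0.0, 0.0]
ft_force: [-0.5, 0.5, 0.9]
opening: 0.0853
grip_force: 0.0
```

```bash
python3 - <<'E'
from workcell import *; import cv2
s=sense(); print(s['joint_positions'].round(3) if hasattr(s['joint_positions'],'round') else s['joint_positions'])
f=grab_frame('wrist'); cv2.imwrite('pics/w1.png',f['pixels'][:,:,::-1]); print(f['fx'],f['cx'],f['cy'])
import numpy as np
for n,p in(('greenlid',(.5125,.4215,.116)),('tip',(.5125,.4215,.14)),('tcp',s['eef_pos'])):
    c=f['R']@np.array(p)+f['t']; th=np.arctan2(np.hypot(c[0],c[1]),c[2]); ph=np.arctan2(c[1],c[0]); print(n,f['cx']+f['fx']*th*np.cos(ph),f['cy']+f['fy']*th*np.sin(ph))
E
```

```text
[ 0.522  0.553  1.293 -0.     1.295  0.52 ]
371.64829954431775 320.03253208194025 238.7959106049378
greenlid 322.4633121546282 224.99394843390144
tip 322.64830285962677 233.46489526701998
tcp 324.02657502859284 310.5528428916188
```

View pics/w1.png

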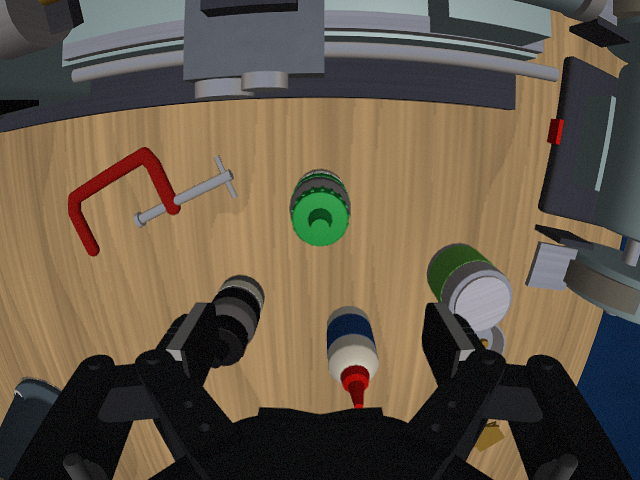

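```bash
cat >> h.py <<'E'
def wcloud(f):
    v,u=np.mgrid[:480,:640]; dx,dy=(u-f['cx'])/f['fx'],(v-f['cy'])/f['fy']; th=np.hypot(dx,dy)+1e-9
    z=f['range_z']; k=np.tan(np.minimum(th,1.5))/th*z
    return (np.stack([dx*k,dy*k,z],-1)-f['t'])@f['R']
def wlid(f,c):
    P=wcloud(f); k=(masks(f)[c]&(abs(P[...,2]-.116)<.005)&(f['range_z']>0)).astype(np.uint8)
    N,L,st,_=cv2.connectedComponentsWithStats(k); i=1+np.argmax(st[1:,4]); q=P[L==i]
    (x,y),r=cv2.minEnclosingCircle(q[:,:2].astype(np.float32)*1000); b=cv2.minAreaRect(q[:,:2].astype(np.float32)*1000)
    print(c,'z',np.median(q[:,2]).round(4),'circle',x,y,r,'rect',np.round(b[0],1),np.round(b[1],1),'n',len(q))
E
python3 - <<'E'
from h import *; from workcell import *
wlid(grab_frame('wrist'),'green')
E
```

```text
green z 0.1168 circle 510.0440368652344 426.7901916503906 23.67496681213379 rect [510.4 427.5] [45.  44.9] n 1970
```

Request:
run_rows(
  steps=[
    [[0.003,-0.002,0.045,0,0,0],[0.003,-0.002,0.09,0,0,0],[0.003,-0.002,0.135,0,0,0],[0.003,-0.002,0.165,0,0,0],[0.003,-0.002,0.1775,0,0,0],[0.003,-0.002,0.1775,0,0,0],[0.003,-0.002,0.1775,0,0,0]],
  ],
)

```text
t: 2.58
eef_pos: [0.5121, 0.4256, 0.0854]
tool_rot: [0.707, 0.707, 0.002, 0.0]
ft_force: [-1.4, -0.1, 0.6]
opening: 0.085
grip_force: 0.0
```

Request:
run_rows(
  steps=[
    [[0,0,0,0,0,0],[0,0,0,0,0,0],[0,0,0,0,0,0],[0,0,0,0,0,0],[0,0,0,0,0,0],[0,0,0,0,0,0]],
  ],
  jaw=0.03,
  clamp_n=40,
)

```text
t: 3.32
eef_pos: [0.5116, 0.4253, 0.0849]
tool_rot: [0.707, 0.707, 0.001, 0.0]
ft_force: [0.1, -0.8, 5.7]
opening: 0.0451
grip_force: 40.9
```

Request:
run_rows(
  steps=[
    [[0,0,-0.03,0,0,0],[0,0,-0.08,0,0,0],[0,0,-0.13,0,0,0],[-0.01,0,-0.17,0,0,0],[-0.04,-0.002,-0.175,0,0,0],[-0.08,-0.004,-0.175,0,0,0],[-0.12,-0.006,-0.175,0,0,0],[-0.17,-0.008,-0.175,0,0,0],[-0.22,-0.01,-0.175,0,0,0],[-0.27,-0.012,-0.175,0,0,0],[-0.32,-0.014,-0.175,0,0,0],[-0.36,-0.016,-0.175,0,0,0],[-0.385,-0.016,-0.175,0,0,0],[-0.398,-0.016,-0.175,0,0,0],[-0.398,-0.016,-0.175,0,0,0],[-0.398,-0.016,-0.175,0,0,0]],
  ],
)

```text
t: 5.32
eef_pos: [0.4947, 0.0279, 0.2586]
tool_rot: [0.707, 0.707, 0.0, -0.0]
ft_force: [-0.3, -1.4, -3.2]
opening: 0.0448
grip_force: 42.4
```

```bash
python3 - <<'E'
from workcell import *; import cv2
for n in('wrist','scene'):
    f=grab_frame(n); cv2.imwrite(f'pics/{n}2.png',f['pixels'][:,:,::-1])
E
```

```text
(no output)
```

View pics/wrist2.png

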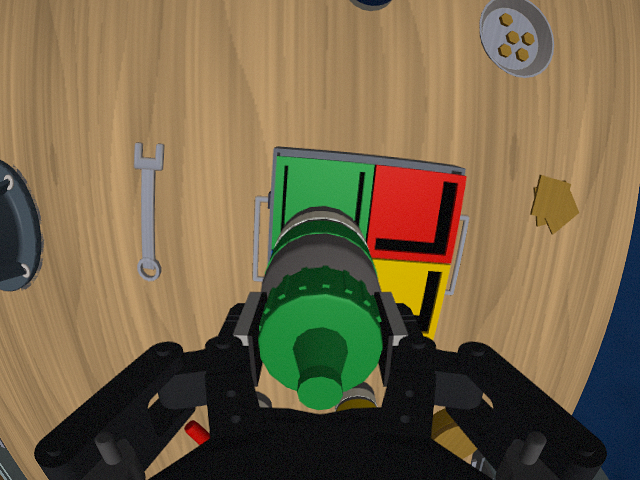

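View pics/scene2.png

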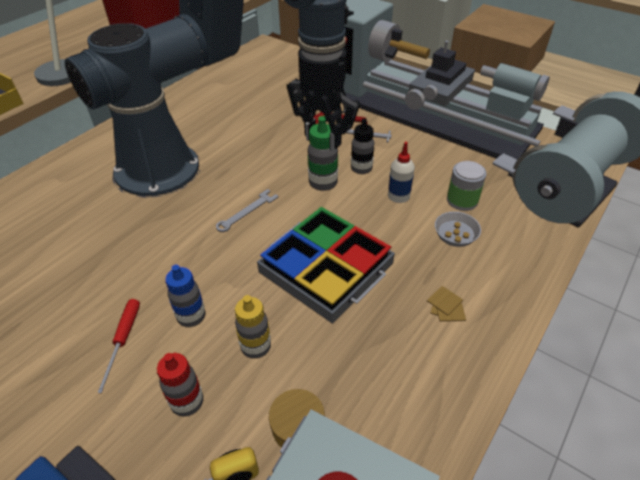

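Request:
run_rows(
  steps=[
    [[0,0,0.03,0,0,0],[0,0,0.07,0,0,0],[0,0,0.11,0,0,0],[0,0,0.135,0,0,0],[0,0,0.15,0,0,0],[0,0,0.157,0,0,0],[0,0,0.16,0,0,0],[0,0,0.16,0,0,0]],
  ],
)

```text
t: 6.42
eef_pos: [0.4956, 0.0269, 0.0994]
tool_rot: [0.707, 0.707, 0.0, 0.001]
ft_force: [-0.2, 0.1, -3.4]
opening: 0.045
grip_force: 42.1
```

Request:
run_rows(
  steps=[
    [[0,0,0.001,0,0,0],[0,0,0.002,0,0,0],[0,0,0.003,0,0,0],[0,0,0.003,0,0,0]],
  ],
)

```text
t: 6.92
eef_pos: [0.495, 0.0269, 0.0958]
tool_rot: [0.707, 0.707, -0.0, -0.0]
ft_force: [0.5, 0.8, -3.0]
opening: 0.0452
grip_force: 42.1
```

Request:
run_rows(
  steps=[
    [[0,0,0.0005,0,0,0],[0,0,0.001,0,0,0],[0,0,0.001,0,0,0],[0,0,0.001,0,0,0]],
  ],
)

```text
t: 7.42
eef_pos: [0.4951, 0.0269, 0.0949]
tool_rot: [0.707, 0.707, 0.0, 0.0]
ft_force: [0.1, -0.3, -1.5]
opening: 0.0448
grip_force: 42.7
```

Request:
run_rows(
  steps=[
    [[0,0,0.0005,0,0,0],[0,0,0.0005,0,0,0],[0,0,0.0005,0,0,0]],
  ],
)

```text
t: 7.8
eef_pos: [0.4951, 0.0269, 0.0948]
tool_rot: [0.707, 0.707, 0.0, 0.0]
ft_force: [-0.8, -0.5, 5.6]
opening: 0.0447
grip_force: 43.2
```

Request:
run_rows(
  steps=[
    [[0,0,0,0,0,0],[0,0,0,0,0,0],[0,0,0,0,0,0],[0,0,0,0,0,0],[0,0,-0.03,0,0,0],[0,0,-0.08,0,0,0],[0,0,-0.14,0,0,0],[-0.04,0.01,-0.17,0,0,0],[-0.1,0.02,-0.17,0,0,0],[-0.16,0.03,-0.17,0,0,0],[-0.22,0.04,-0.17,0,0,0],[-0.26,0.046,-0.17,0,0,0],[-0.278,0.048,-0.17,0,0,0],[-0.278,0.048,-0.17,0,0,0],[-0.278,0.048,-0.17,0,0,0]],
  ],
  jaw=0.08,
)

```text
t: 9.68
eef_pos: [0.5426, -0.2491, 0.2641]
tool_rot: [0.707, 0.708, 0.0, -0.001]
ft_force: [-0.4, 0.4, -0.0]
opening: 0.0799
grip_force: 0.0
```

```bash
python3 - <<'E'
from h import *; from workcell import *
f=grab_frame('wrist'); wlid(f,'yellow'); cv2.imwrite('pics/w3.png',f['pixels'][:,:,::-1])
E
```

```text
yellow z 0.1168 circle 540.4234619140625 -248.1286163330078 24.10089874267578 rect [ 540.5 -247.6] [47.5 45.8] n 1981
```

View pics/w3.png

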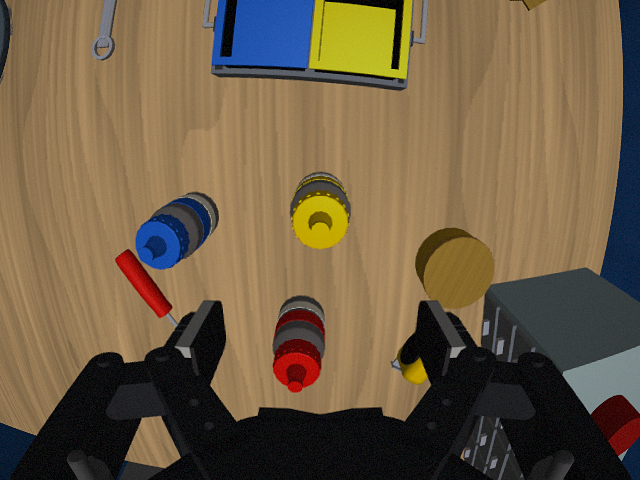

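Request:
run_rows(
  steps=[
    [[0.001,-0.001,0.045,0,0,0],[0.001,-0.001,0.09,0,0,0],[0.001,-0.001,0.135,0,0,0],[0.001,-0.001,0.165,0,0,0],[0.001,-0.001,0.1795,0,0,0],[0.001,-0.001,0.1795,0,0,0],[0.001,-0.001,0.1795,0,0,0]],
  ],
)

```text
t: 10.6
eef_pos: [0.543, -0.2503, 0.0862]
tool_rot: [0.707, 0.707, 0.0, 0.001]
ft_force: [0.5, 0.6, -0.6]
opening: 0.0801
grip_force: 0.0
```

Request:
run_rows(
  steps=[
    [[0,0,0,0,0,0],[0,0,0,0,0,0],[0,0,0,0,0,0],[0,0,0,0,0,0],[0,0,0,0,0,0],[0,0,0,0,0,0]],
  ],
  jaw=0.03,
  clamp_n=40,
)

```text
t: 11.35
eef_pos: [0.5425, -0.2505, 0.086]
tool_rot: [0.707, 0.707, 0.0, 0.001]
ft_force: [0.4, 0.1, 6.5]
opening: 0.0452
grip_force: 41.0
```

Request:
run_rows(
  steps=[
    [[0,0,-0.03,0,0,0],[0,0,-0.08,0,0,0],[0,0,-0.13,0,0,0],[0.01,0,-0.17,0,0,0],[0.04,0.008,-0.175,0,0,0],[0.08,0.018,-0.175,0,0,0],[0.12,0.028,-0.175,0,0,0],[0.155,0.037,-0.175,0,0,0],[0.175,0.0395,-0.175,0,0,0],[0.175,0.0395,-0.175,0,0,0],[0.175,0.0395,-0.175,0,0,0],[0.175,0.0395,-0.145,0,0,0],[0.175,0.0395,-0.105,0,0,0],[0.175,0.0395,-0.065,0,0,0],[0.175,0.0395,-0.035,0,0,0],[0.175,0.0395,-0.02,0,0,0],[0.175,0.0395,-0.014,0,0,0],[0.175,0.0395,-0.013,0,0,0],[0.175,0.0395,-0.013,0,0,0]],
  ],
)

```text
t: 13.72
eef_pos: [0.5824, -0.0754, 0.0989]
tool_rot: [0.707, 0.707, 0.001, 0.001]
ft_force: [-0.4, -0.2, -2.5]
opening: 0.0447
grip_force: 41.9
```

Request:
run_rows(
  steps=[
    [[0,0,0.001,0,0,0],[0,0,0.002,0,0,0],[0,0,0.002,0,0,0],[0,0,0.002,0,0,0]],
  ],
)

```text
t: 14.22
eef_pos: [0.5817, -0.0751, 0.0961]
tool_rot: [0.707, 0.707, 0.0, 0.0]
ft_force: [-0.1, 0.1, -1.0]
opening: 0.045
grip_force: 42.3
```

Request:
run_rows(
  steps=[
    [[0,0,0.0005,0,0,0],[0,0,0.001,0,0,0],[0,0,0.001,0,0,0],[0,0,0.001,0,0,0]],
  ],
)

```text
t: 14.72
eef_pos: [0.5817, -0.075, 0.096]
tool_rot: [0.707, 0.707, 0.0, 0.0]
ft_force: [-1.3, 0.5, 6.9]
opening: 0.0446
grip_force: 42.9
```

Request:
run_rows(
  steps=[
    [[0,0,0,0,0,0],[0,0,0,0,0,0],[0,0,0,0,0,0],[0,0,0,0,0,0],[0,0,-0.03,0,0,0],[0,0,-0.08,0,0,0],[0,0,-0.14,0,0,0],[-0.04,-0.01,-0.17,0,0,0],[-0.1,-0.02,-0.17,0,0,0],[-0.16,-0.03,-0.17,0,0,0],[-0.22,-0.04,-0.17,0,0,0],[-0.28,-0.053,-0.17,0,0,0],[-0.31,-0.061,-0.17,0,0,0],[-0.323,-0.0625,-0.17,0,0,0],[-0.323,-0.0625,-0.17,0,0,0],[-0.323,-0.0625,-0.17,0,0,0]],
  ],
  jaw=0.08,
)

```text
t: 16.73
eef_pos: [0.5194, -0.3963, 0.2647]
tool_rot: [0.707, 0.708, 0.0, -0.001]
ft_force: [-0.8, -0.4, 0.6]
opening: 0.0801
grip_force: 0.0
```

```bash
python3 - <<'E'
from h import *; from workcell import *
wlid(grab_frame('wrist'),'red')
E
```

```text
red z 0.1167 circle 517.308837890625 -396.3437805175781 24.170284271240234 rect [ 517.  -395.8] [46.5 46.6] n 1974
```

Request:
run_rows(
  steps=[
    [[0.001,-0.0015,0.045,0,0,0],[0.001,-0.0015,0.09,0,0,0],[0.001,-0.0015,0.135,0,0,0],[0.001,-0.0015,0.165,0,0,0],[0.001,-0.0015,0.1805,0,0,0],[0.001,-0.0015,0.1805,0,0,0],[0.001,-0.0015,0.1805,0,0,0]],
  ],
)

```text
t: 17.65
eef_pos: [0.5186, -0.3976, 0.0859]
tool_rot: [0.707, 0.707, -0.0, 0.001]
ft_force: [0.3, 1.0, -0.3]
opening: 0.0803
grip_force: 0.0
```

Request:
run_rows(
  steps=[
    [[0,0,0,0,0,0],[0,0,0,0,0,0],[0,0,0,0,0,0],[0,0,0,0,0,0],[0,0,0,0,0,0],[0,0,0,0,0,0]],
  ],
  jaw=0.03,
  clamp_n=40,
)

```text
t: 18.4
eef_pos: [0.5182, -0.3977, 0.0857]
tool_rot: [0.707, 0.707, -0.0, 0.001]
ft_force: [-0.4, 0.4, 6.0]
opening: 0.0448
grip_force: 40.7
```

Request:
run_rows(
  steps=[
    [[0,0,-0.03,0,0,0],[0,0,-0.08,0,0,0],[0,0,-0.13,0,0,0],[0.01,0,-0.18,0,0,0],[0.05,0.008,-0.19,0,0,0],[0.1,0.018,-0.19,0,0,0],[0.15,0.028,-0.19,0,0,0],[0.2,0.038,-0.19,0,0,0],[0.25,0.048,-0.19,0,0,0],[0.3,0.056,-0.19,0,0,0],[0.35,0.064,-0.19,0,0,0],[0.39,0.07,-0.19,0,0,0],[0.41,0.0715,-0.19,0,0,0],[0.4175,0.0715,-0.19,0,0,0],[0.4175,0.0715,-0.19,0,0,0],[0.4175,0.0715,-0.19,0,0,0]],
  ],
)

```text
t: 20.4
eef_pos: [0.589, 0.019, 0.2742]
tool_rot: [0.708, 0.707, -0.0, 0.0]
ft_force: [-0.4, 0.5, -2.8]
opening: 0.0445
grip_force: 41.9
```

Request:
run_rows(
  steps=[
    [[0,0,0.03,0,0,0],[0,0,0.07,0,0,0],[0,0,0.11,0,0,0],[0,0,0.14,0,0,0],[0,0,0.16,0,0,0],[0,0,0.172,0,0,0],[0,0,0.176,0,0,0],[0,0,0.177,0,0,0],[0,0,0.177,0,0,0]],
  ],
)

```text
t: 21.52
eef_pos: [0.5896, 0.0203, 0.0981]
tool_rot: [0.707, 0.707, 0.0, 0.001]
ft_force: [-0.2, -0.2, -1.6]
opening: 0.0448
grip_force: 41.8
```

Request:
run_rows(
  steps=[
    [[0,0,0.001,0,0,0],[0,0,0.002,0,0,0],[0,0,0.002,0,0,0],[0,0,0.002,0,0,0]],
  ],
)

```text
t: 22.02
eef_pos: [0.5893, 0.0204, 0.0957]
tool_rot: [0.707, 0.707, 0.0, 0.0]
ft_force: [0.4, 0.4, 0.5]
opening: 0.0453
grip_force: 42.1
```

Request:
run_rows(
  steps=[
    [[0,0,0.0005,0,0,0],[0,0,0.0005,0,0,0]],
  ],
)

```text
t: 22.28
eef_pos: [0.5894, 0.0204, 0.0956]
tool_rot: [0.707, 0.707, 0.0, 0.0]
ft_force: [-1.1, 0.1, 5.4]
opening: 0.0449
grip_force: 42.6
```

Request:
run_rows(
  steps=[
    [[0,0,0,0,0,0],[0,0,0,0,0,0],[0,0,0,0,0,0],[0,0,0,0,0,0],[0,0,-0.03,0,0,0],[0,0,-0.08,0,0,0],[0,0,-0.14,0,0,0],[-0.02,-0.01,-0.17,0,0,0],[-0.06,-0.04,-0.17,0,0,0],[-0.11,-0.07,-0.17,0,0,0],[-0.16,-0.1,-0.17,0,0,0],[-0.21,-0.13,-0.17,0,0,0],[-0.255,-0.165,-0.17,0,0,0],[-0.28,-0.185,-0.17,0,0,0],[-0.29,-0.19,-0.17,0,0,0],[-0.29,-0.19,-0.17,0,0,0],[-0.29,-0.19,-0.17,0,0,0]],
  ],
  jaw=0.07,
)

```text
t: 24.4
eef_pos: [0.3996, -0.2686, 0.2647]
tool_rot: [0.707, 0.708, 0.0, -0.0]
ft_force: [-0.3, -0.1, -0.5]
opening: 0.07
grip_force: 0.0
```

```bash
python3 - <<'E'
from h import *; from workcell import *
f=grab_frame('wrist'); wlid(f,'blue'); cv2.imwrite('pics/w4.png',f['pixels'][:,:,::-1])
E
```

```text
blue z 0.1168 circle 395.8818664550781 -268.57122802734375 24.16343116760254 rect [ 396.5 -267.7] [46.2 45.6] n 1939
```

View pics/w4.png

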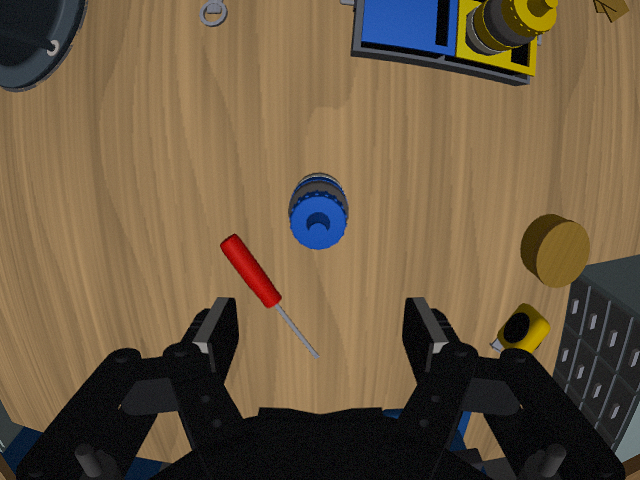

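Request:
run_rows(
  steps=[
    [[0.001,-0.002,0.045,0,0,0],[0.001,-0.002,0.09,0,0,0],[0.001,-0.002,0.135,0,0,0],[0.001,-0.002,0.165,0,0,0],[0.001,-0.002,0.1805,0,0,0],[0.001,-0.002,0.1805,0,0,0],[0.001,-0.002,0.1805,0,0,0]],
  ],
  jaw=0.08,
)

```text
t: 25.32
eef_pos: [0.3978, -0.2684, 0.0848]
tool_rot: [0.707, 0.708, -0.0, 0.001]
ft_force: [-0.5, 0.4, 0.7]
opening: 0.0802
grip_force: 0.0
```

Request:
run_rows(
  steps=[
    [[0,0,0,0,0,0],[0,0,0,0,0,0],[0,0,0,0,0,0],[0,0,0,0,0,0],[0,0,0,0,0,0],[0,0,0,0,0,0]],
  ],
  jaw=0.03,
  clamp_n=40,
)

```text
t: 26.08
eef_pos: [0.3975, -0.269, 0.0853]
tool_rot: [0.707, 0.707, 0.0, 0.001]
ft_force: [0.8, 0.6, 6.2]
opening: 0.0446
grip_force: 40.5
```

Request:
run_rows(
  steps=[
    [[0,0,-0.03,0,0,0],[0,0,-0.08,0,0,0],[0,0,-0.13,0,0,0],[0.01,0.005,-0.18,0,0,0],[0.04,0.02,-0.19,0,0,0],[0.08,0.04,-0.19,0,0,0],[0.12,0.06,-0.19,0,0,0],[0.16,0.075,-0.19,0,0,0],[0.19,0.087,-0.19,0,0,0],[0.2025,0.09,-0.19,0,0,0],[0.2025,0.09,-0.19,0,0,0],[0.2025,0.09,-0.19,0,0,0]],
  ],
)

```text
t: 27.58
eef_pos: [0.4866, -0.067, 0.2741]
tool_rot: [0.707, 0.707, -0.0, -0.0]
ft_force: [0.6, -0.4, -3.6]
opening: 0.045
grip_force: 43.2
```

Request:
run_rows(
  steps=[
    [[0,0,0.03,0,0,0],[0,0,0.07,0,0,0],[0,0,0.11,0,0,0],[0,0,0.14,0,0,0],[0,0,0.16,0,0,0],[0,0,0.172,0,0,0],[0,0,0.176,0,0,0],[0,0,0.177,0,0,0],[0,0,0.177,0,0,0]],
  ],
)

```text
t: 28.7
eef_pos: [0.4876, -0.0663, 0.098]
tool_rot: [0.707, 0.707, 0.0, 0.001]
ft_force: [0.4, -0.2, -3.6]
opening: 0.045
grip_force: 43.0
```

Request:
run_rows(
  steps=[
    [[0,0,0.001,0,0,0],[0,0,0.002,0,0,0],[0,0,0.002,0,0,0],[0,0,0.002,0,0,0]],
  ],
)

```text
t: 29.2
eef_pos: [0.487, -0.066, 0.0954]
tool_rot: [0.707, 0.707, 0.0, 0.0]
ft_force: [0.4, -0.1, -3.7]
opening: 0.0448
grip_force: 43.0
```

Request:
run_rows(
  steps=[
    [[0,0,0.0005,0,0,0],[0,0,0.001,0,0,0],[0,0,0.001,0,0,0],[0,0,0.001,0,0,0]],
  ],
)

```text
t: 29.7
eef_pos: [0.4871, -0.066, 0.0953]
tool_rot: [0.707, 0.707, 0.0, 0.0]
ft_force: [-1.3, 1.1, 6.2]
opening: 0.0451
grip_force: 44.4
```

Contact. Release, raise and back away to the side for a clear view.

Request:
run_rows(
  steps=[
    [[0,0,0,0,0,0],[0,0,0,0,0,0],[0,0,0,0,0,0],[0,0,0,0,0,0],[0,0,-0.03,0,0,0],[0,0,-0.08,0,0,0],[0,0,-0.14,0,0,0],[0,0,-0.18,0,0,0],[-0.06,-0.02,-0.2,0,0,0],[-0.12,-0.04,-0.2,0,0,0],[-0.18,-0.06,-0.2,0,0,0],[-0.24,-0.06,-0.2,0,0,0],[-0.24,-0.06,-0.2,0,0,0],[-0.24,-0.06,-0.2,0,0,0]],
  ],
  jaw=0.07,
)

```text
t: 31.45
eef_pos: [0.4265, -0.3057, 0.2938]
tool_rot: [0.707, 0.707, 0.0, -0.001]
ft_force: [0.5, 0.7, -0.8]
opening: 0.0697
grip_force: 0.0
```

```bash
python3 - <<'E'
from h import *; from workcell import *
f=grab_frame('top'); report(f)
a=f['pixels'][130:330,100:460]; g=grab_frame('scene')
b=g['pixels'][90:390,140:500]
cv2.imwrite('pics/end.png',np.vstack([cv2.resize(a,(480,267)),cv2.resize(b,(480,330))])[:,:,::-1])
E
```

```text
red lid px [193 225  11  11  40] z 0.1181 rect ctr mm [545.5 259.5] size [20.6 22.9] 49.6 mean [0.5441 0.258 ]
red rim px [283 197  41  41 444] z 0.0541 rect ctr mm [590.  21.] size [90.5 91.7] 85.1 mean [0.5911 0.0222]
blue rim px [319 240  41  41 434] z 0.054 rect ctr mm [487.5 -64.8] size [90.6 89.9] 84.8 mean [ 0.4872 -0.0649]
yellow rim px [482 178  24  19 210] z 0.0587 rect ctr mm [ 668.9 -436.5] size [58.7 24.8] 58.2 mean [ 0.6685 -0.4358]
yellow rim px [322 201  42  40 448] z 0.0535 rect ctr mm [581.5 -73.1] size [91.3 91.4] 85.1 mean [ 0.5839 -0.073 ]
```

View pics/end.png

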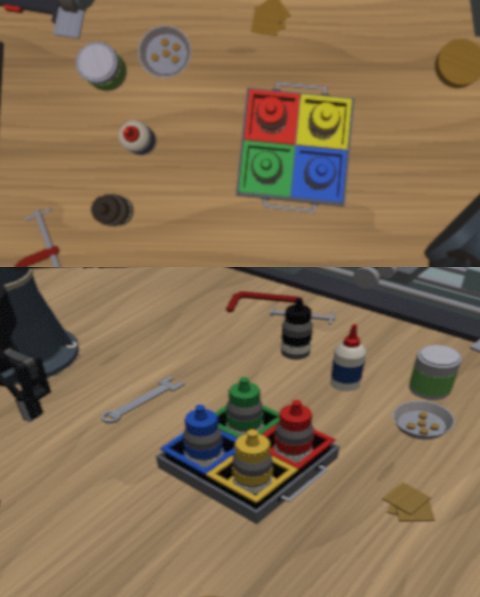

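All four dispensers stand upright and centred in the pockets of their colour (crop: red (272,112), yellow (325,118), green (266,165), blue (320,172)). The black dispenser and the glue bottle haven't moved.

```bash
python3 -c "
from workcell import *
print(close_job())"
```

```text
the job is handed in; nothing more can be done
None
```

The red, blue, green and yellow dispensers stand upright in the caddy pockets of their colours, each set down until it touched the floor; the black dispenser and the glue bottle were left where they were, and the job was handed in at about 32 s of the 102 s allowed.

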